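Swap the paste pot behind the bottles in the stain rack

ROBOT

A 6-joint arm with a two-finger parallel gripper is mounted at the origin on a cart in front of the work surface, level with it; the furniture and walls round the work are solid. World frame = base frame: x ahead of the robot, y to its left, z up, the work surface at z = 0. Lengths are in m, angles in rad, forces in N, time in s.
With the tool pointing down it reaches from about 0.325 to 0.775 m from the base axis. Payload 5.5 kg.
Tool frame: the origin (TCP) lies at the very end of the fingers, on their centre line; the grasp point (between the pads) lies 19 mm behind it (ctrl.pinch_z is the distance from the TCP to the grasp point, in m); z points along the fingers, y is the line along which they close (so a half turn about z gives the same grasp; the last joint's range is limited). The gripper opens to 85 mm and grips with 20 to 120 N. Pads are 22 mm wide; open, the fingers measure 114 mm over their backs; the gripper's body (76 mm by 85 mm) begins 54 mm behind the grasp point. The pads swing forward as they close: fully open they stand 13 mm farther back than shut.
Start: joints at [1.255, 0.091, 1.231, -0, 1.82, -0.057], TCP at [0.154, 0.58, 0.231] pointing down, gripper open.
Joint ranges: [-2.87, 2.87], [-0.86, 2.18], [0.17, 2.46], [-1.51, 4.65], [0.06, 2.69], [-2.65, 2.65]. Speed limits (rad/s): [2.57, 2.57, 3.01, 3.14, 3.14, 3.14].

INTERFACE

Orientations are given as [roll, pitch, yaw] about the fixed x, y, z axes, in that order (R = Rz(yaw) Ry(pitch) Rx(roll)).
In Python, from station import ctrl gives the robot as it stands.
- The arm moves only by the tool drive_tool, never from a script. Its argument "deltas" is a list of rows, each a list of 7 numbers: the turn, a rotation vector about the tool's x, y, z in degrees, then the shift along the tool's x, y, z in cm, then the finger opening in cm, from 0 to 8.54. A call has 1 to 20 rows; each row is the pose to reach, as a shift and turn from the pose commanded when the call began, along the tool's axes at that moment; what a row does not reach only later rows make up. A row lasts 1/12 s, in which the tool goes at most 41.7 mm and 7.16 degrees, less where a joint would pass 70% of its speed; a pose out of reach is approached as far as the arm can. A call with a gripper value outside its range is refused whole. The fingers move at their own pace and stop on an object; "force" is the grip in N (left out, the last holds). Time passes only in rows, so rows that repeat a pose let the fingers close. It gives the time, the measured TCP pose, the force, the opening and the grip force at its end, in the units of the state.
- ctrl.read_state(): the state, without advancing time (a new reading comes with each control period).
- ctrl.get_image(name): name is "side" or "top" or "wrist"; returns a dict with "img" (480x640x3 uint8, red, green, blue), "fovy" (degrees; the focal length in pixels is half the picture's height over the tangent of half this angle, whatever the lens; pixels are square), "cx", "cy" (the principal point, pixels), "k1" (the pictures are not rectified: a ray, as slopes to the right and down, at radius r is drawn at 1 + k1 r^2 times it, then the intrinsics apply), "pose" (4x4, takes a point from camera to world coordinates); the wrist camera has in their place "tool_from_camera" (4x4, takes a point from camera to tool coordinates, whose origin is the TCP and whose axes are the flange's). Camera axes: x right, y down, z forward; pixel columns grow to the right and rows downward; lengths in m; the calibration is good to about 2 mm. A picture is of the moment at which its call begins: read the wrist's pose just before it. There is no depth.
- ctrl.hand_in(): hands the job in; it is judged then, once.
The state is a dict: "clock": time; "joint_pos": joint angles; "joint_vel": joint speeds; "effort": joint torques, N m; "ee_pos": TCP position; "eef_rot": TCP orientation; "contact_force": force on the tool from outside, world axes, zero at the start; "moment": the same for the moment, N m; "opening": opening from 0.0 (shut) to 1.0 (fully open); "grasp_force": force on a finger pad.
Only numpy, scipy, OpenCV 4.12 (cv2) and the standard library are available. Lean on these libraries where they do the work, as an engineer would, in place of code of your own. Each camera call takes 0.05 s, during which the arm holds its last target. There are 200 camera calls.

TASK

The red-lidded paste pot sits in the back row of the stain rack, boxed in by the two tall bottles nearest to it. Stand those two bottles upright in the steel tray, take the red pot out and stand it on the glass mixing slab, then put the orange-lidded pot from the slab into the well that the red one left. Finally put each of the two bottles back in the very well it came from; leave the third bottle and the beige-lidded pot in their wells throughout.

Things in the scene. Friction and masses are not known exactly. Their poses are not given: they have to be found in the camera images.
- bottle_rack: Fixed grey rack, 76 x 240 mm, dark well floors. Origin: centre of underside; x to its back, y left, z up. Board top z = 12 mm; 5 round wells, floor z = 4 mm, all full at first: front row, bottles, 44 mm wide at (x, y) = (-11, -86), (-11, 0), (-11, 86) mm; back row, pots, 40 mm wide at (6, -43), (6, 43) mm. Back panel x = 31 to 37 mm, 45 mm high; end cheeks y = +-114 to 119 mm, 18 mm high.
- brown_bottle: Dark brown bottle with a black cap and a white label; round, straight body 36 mm across up to z = 88 mm (grip it there), cap 22 mm across, 118 mm high in all, about 120 g. Loose; starts in one of the front wells. Origin: centre of its underside, z up.
- green_bottle: White bottle with a green cap and a white label with a green band; round, straight body 36 mm across up to z = 88 mm (grip it there), cap 22 mm across, 118 mm high in all, about 120 g. Loose; starts in one of the front wells. Origin: centre of its underside, z up.
- blue_bottle: Light blue bottle with a blue cap and a white label with a blue band; round, straight body 36 mm across up to z = 88 mm (grip it there), cap 22 mm across, 118 mm high in all, about 120 g. Loose; starts in one of the front wells. Origin: centre of its underside, z up.
- red_pot: Small white paste pot with a red lid; 32 mm across at the lid (z 12 to 21 mm), 30 mm across below it, 21 mm high in all, 30 g or so. Loose. Origin: centre of its underside, z up. Starts in either back well, 13 mm proud of the board, 9 mm before the panel: grip it along the rack's y; the gripper's body fits down there only once the two tall bottles nearest to it are gone.
- beige_pot: Small white paste pot with a beige lid; 32 mm across at the lid (z 12 to 21 mm), 30 mm across below it, 21 mm high in all, 30 g or so. Loose. Origin: centre of its underside, z up. Starts in the other back well and stays there.
- orange_pot: Small white paste pot with an orange lid; 32 mm across at the lid (z 12 to 21 mm), 30 mm across below it, 21 mm high in all, 30 g or so. Loose. Origin: centre of its underside, z up. Starts standing somewhere on the glass slab.
- glass_slab: Fixed white glass mixing slab with dabs of colour, 150 mm (x) by 230 mm (y), its top at z = 8 mm. Origin: centre of its underside, z up. A pot put here must stand wholly on it.
- steel_tray: Fixed shallow steel tray, the side area: 100 mm (x) by 160 mm (y) outside, floor at z = 2.5 mm, walls 2.5 mm thick with a 4.4 mm rolled rim, 16 mm high in all. Origin: centre of its underside, z up. Empty at the start; room for two bottles side by side along y.

How it is judged:
By the outcome, as a careful person would: the job done as asked, in the order asked, and still so for the second after the job is handed in, with the robot touching nothing.
It also fails if it takes over 125 s, if anything falls off the work surface, if the arm or the gripper's body presses on something with over 40 N, if the wrist force passes 120 N, or if a joint passes its speed limit or range.

## Working session

There is one attempt and no reset: what is moved stays moved. The work goes in short steps, Python scripts to look and compute and a tool call to move; the robot and the scene stay as the last step left them, time stands still between calls to the robot, and variables do not carry over. Pictures are saved under pics/ and viewed, at most 14 in all, crops included, and the job is handed in when it is done.

Besides the shell and the picture viewer there is one more tool, called in YAML: its name, and indented under it one key for each argument. drive_tool: Moves the arm, as the interface text tells. Its arguments: {"type":"object","properties":{"deltas":{"type":"array","items":{"type":"array","items":{"type":"number"}}},"force":{"type":"number"}},"required":["deltas"]}

```bash
ls && mkdir -p pics && python3 - <<'E'
from station import ctrl
import cv2,pickle
s=ctrl.read_state();print(s['clock'],s['ee_pos'],s['eef_rot'],ctrl.pinch_z)
d={}
for n in("top","side"):
    f=ctrl.get_image(n);d[n]=f;cv2.imwrite(f"pics/{n}0.png",f["img"][:,:,::-1])
    print(n,f["fovy"],f["cx"],f["cy"],f["k1"],f["pose"].round(4).tolist())
pickle.dump(d,open("d.pkl","wb"))
E
```

```text
pics
0.0 [0.15347451 0.57974125 0.23012816] [-3.13961117e+00 -1.01322316e-04  2.88275736e+00] 0.0187
top 46.186145314463865 318.8735523168018 238.99562425654108 0.038105783559935526 [[0.0075, -0.9825, 0.1863, 0.3417], [-1.0, -0.0073, 0.0016, -0.0513], [-0.0002, -0.1863, -0.9825, 1.0974], [0.0, 0.0, 0.0, 1.0]]
side 47.40962503643911 327.9732921366701 249.70677590569363 -0.07636886274322202 [[0.9529, -0.1393, 0.2694, 0.1444], [-0.3027, -0.3834, 0.8726, -1.2488], [-0.0183, -0.913, -0.4076, 0.5969], [0.0, 0.0, 0.0, 1.0]]
```

View pics/top0.png

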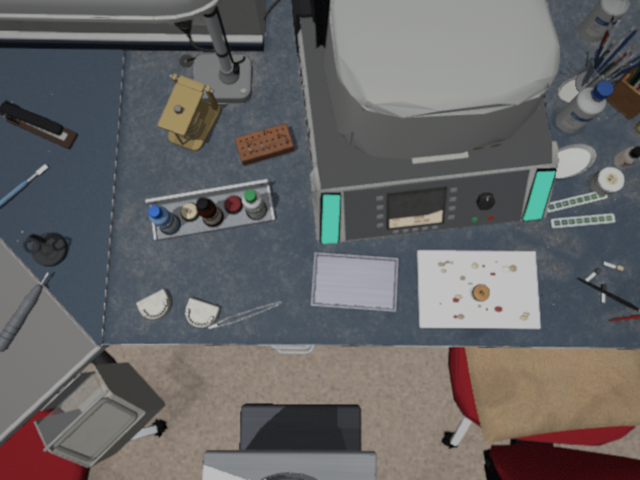

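View pics/side0.png

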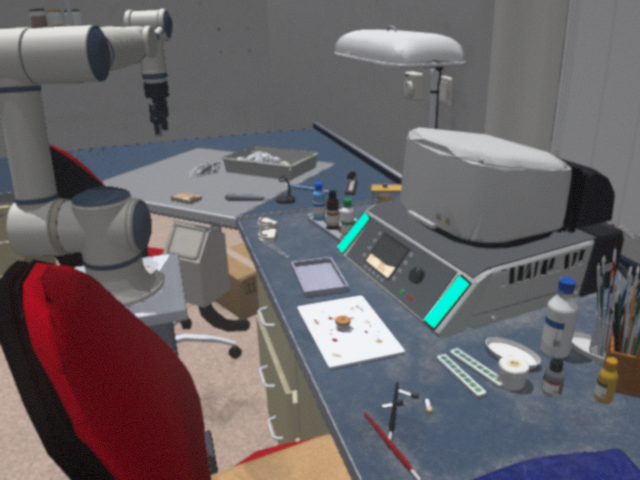

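The top view shows the rack at about (212,208), with blue (160,215), beige (189,211), brown (208,210), red (233,204) and green (254,202) running left to right. The tray is at (355,282), the slab at (478,289) and the orange pot at (481,292). The furnace sits just to the right of the rack. The two bottles to move are therefore brown and green.

```bash
cat > h.py <<'E'
import numpy as np,cv2,pickle
from scipy.spatial.transform import Rotation as R
def K(f):
    F=240/np.tan(np.radians(f["fovy"])/2);return F
def ray(f,uv):
    F=K(f);d=(np.atleast_2d(uv).astype(float)-[f["cx"],f["cy"]])/F;s=d.copy()
    for _ in range(20): s=d/(1+f["k1"]*(s**2).sum(1,keepdims=True))
    return np.c_[s,np.ones(len(s))]
def atz(f,uv,z,P=None):
    P=f["pose"] if P is None else P
    w=ray(f,uv)@P[:3,:3].T;o=P[:3,3]
    return o+w*((np.asarray(z)-o[2])/w[:,2])[:,None]
def proj(f,X,P=None):
    P=f["pose"] if P is None else P
    c=(np.atleast_2d(X)-P[:3,3])@P[:3,:3];s=c[:,:2]/c[:,2:]
    return s*(1+f["k1"]*(s**2).sum(1,keepdims=True))*K(f)+[f["cx"],f["cy"]]
def wristpose(f,s):
    T=np.eye(4);T[:3,:3]=R.from_euler("xyz",s["eef_rot"]).as_matrix();T[:3,3]=s["ee_pos"]
    return T@f["tool_from_camera"]
E
python3 - <<'E'
from h import *
d=pickle.load(open("d.pkl","rb"));f=d["top"];im=f["img"][:,:,::-1]
cv2.imwrite("pics/c1.png",cv2.resize(im[170:250,140:345],None,fx=3.9,fy=3.9,interpolation=2))
cv2.imwrite("pics/c2.png",cv2.resize(im[240:340,300:550],None,fx=3.2,fy=3.2,interpolation=2))
E
```

```text
(no output)
```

View pics/c1.png

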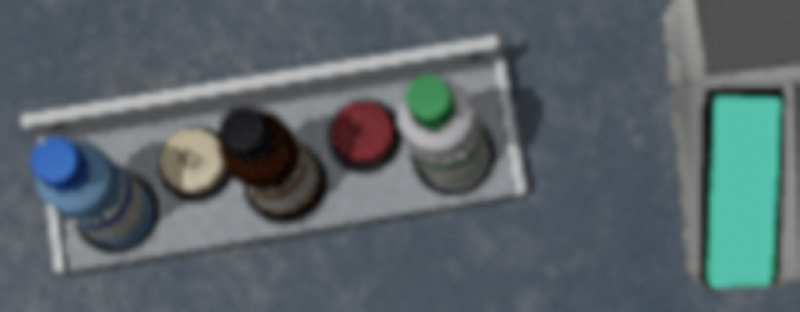

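View pics/c2.png

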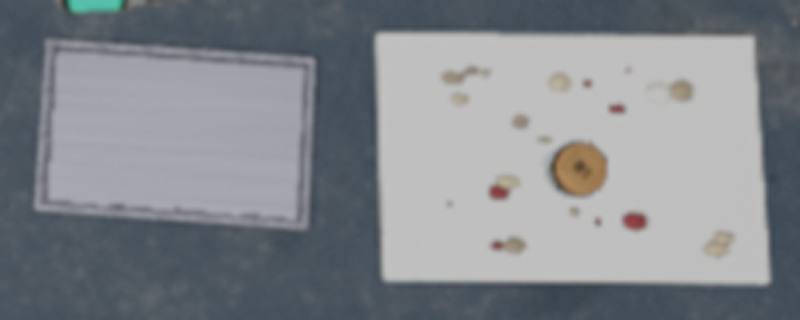

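```bash
python3 - <<'E'
from h import *
from scipy.optimize import least_squares
d=pickle.load(open("d.pkl","rb"));f=d["top"]
c1=lambda a:(np.array(a,float)+.5)/3.9-.5+[140,170]
c2=lambda a:(np.array(a,float)+.5)/3.2-.5+[300,240]
def fit(M,uv,x0):
    M=np.array(M)/1000.
    def X(p):
        c,s=np.cos(p[2]),np.sin(p[2]);return np.c_[M[:,:2]@np.array([[c,s],[-s,c]])+p[:2],M[:,2]]
    r=least_squares(lambda p:(proj(f,X(p))-uv).ravel(),x0);return r.x,r.fun.reshape(-1,2).round(1).tolist()
p,e=fit([(-11,86,122),(-11,0,122),(-11,-86,122),(6,43,25),(6,-43,25),(34,119,45),(34,-119,45)],
 c1([(56,161),(244,131),(430,97),(194,161),(364,133),(22,120),(497,43)]),[.5,.1,0]);print("rack",p,e)
c,s=np.cos(p[2]),np.sin(p[2])
for n,q in dict(blue=(-11,86),brown=(-11,0),green=(-11,-86),beige=(6,43),red=(6,-43)).items():
    q=np.array(q)/1e3;print(n,(p[:2]+[c*q[0]-s*q[1],s*q[0]+c*q[1]]).round(4))
t,e=fit([(50,80,16),(50,-80,16),(-50,-80,16),(-50,80,16)],c2([(48,40),(315,58),(308,230),(36,211)]),[.4,-.1,0]);print("tray",t,e)
t,e=fit([(75,115,8),(75,-115,8),(-75,-115,8),(-75,115,8)],c2([(376,33),(754,36),(770,285),(383,281)]),[.4,-.3,0]);print("slab",t,e)
print("orange",atz(f,c2([(579,168)]),.029))
# furnace: left-bottom edge guess, z=0 & 0.1
print(atz(f,c1([(668,10),(700,290)]),0),atz(f,c1([(668,10),(700,290)]),.15))
E
```

```text
rack [0.60131152 0.16101439 0.18079519] [[-0.2, 0.1], [-0.2, -0.3], [-0.1, 0.5], [-0.3, -0.2], [-0.2, -0.4], [0.1, 0.5], [0.9, -0.2]]
blue [0.575  0.2436]
brown [0.5905 0.159 ]
green [0.606  0.0744]
beige [0.5995 0.2044]
red [0.6149 0.1198]
tray [ 0.46384026 -0.11947825 -0.0606758 ] [[0.6, 1.0], [-0.6, 1.0], [-0.6, -1.0], [0.7, -0.9]]
slab [ 4.52879429e-01 -3.57054329e-01 -2.30040509e-05] [[-0.2, -0.0], [0.1, -0.0], [0.4, 0.1], [-0.3, -0.0]]
orange [[ 0.44426378 -0.35620288  0.029     ]]
[[ 0.6876469  -0.03233248  0.        ]
 [ 0.53975703 -0.05007687  0.        ]] [[ 0.64036332 -0.03492121  0.15      ]
 [ 0.51268884 -0.05024008  0.15      ]]
```

The rack fit is tight, with residuals under 1 px. Next I'll write a helper that computes deltas and move above the green bottle.

```bash
cat >> h.py <<'E'
YAW=3.322
def go(*targets,yaw=YAW):
    from station import ctrl
    s=ctrl.read_state();A=R.from_euler("xyz",s["eef_rot"]);B=R.from_euler("xyz",[np.pi,0,yaw])
    print("t",round(s["clock"],2),"at",s["ee_pos"].round(4),"turn",np.degrees((A.inv()*B).as_rotvec()).round(2))
    for t in targets: print(t,"->",(A.inv().apply(np.array(t)-s["ee_pos"])*100).round(2))
E
python3 -c "
from h import *
go((.606,.0744,.2),(.606,.0744,.057))"
```

```text
t 0.1 at [0.1535 0.5798 0.2302] turn [ -0.1   -0.03 -25.17]
(0.606, 0.0744, 0.2) -> [-56.68 -37.27   3.09]
(0.606, 0.0744, 0.057) -> [-56.68 -37.24  17.39]
```

drive_tool:
  deltas:
    - [-0.1,0,-25.2,-56.7,-37.3,3.1,6]
    - [-0.1,0,-25.2,-56.7,-37.3,3.1,6]
    - [-0.1,0,-25.2,-56.7,-37.3,3.1,6]
    - [-0.1,0,-25.2,-56.7,-37.3,3.1,6]
    - [-0.1,0,-25.2,-56.7,-37.3,3.1,6]
    - [-0.1,0,-25.2,-56.7,-37.3,3.1,6]
    - [-0.1,0,-25.2,-56.7,-37.3,3.1,6]
    - [-0.1,0,-25.2,-56.7,-37.3,3.1,6]
    - [-0.1,0,-25.2,-56.7,-37.3,3.1,6]
    - [-0.1,0,-25.2,-56.7,-37.3,3.1,6]
    - [-0.1,0,-25.2,-56.7,-37.3,3.1,6]
    - [-0.1,0,-25.2,-56.7,-37.3,3.1,6]
    - [-0.1,0,-25.2,-56.7,-37.3,3.1,6]
    - [-0.1,0,-25.2,-56.7,-37.3,3.1,6]
    - [-0.1,0,-25.2,-56.7,-37.3,3.1,6]
    - [-0.1,0,-25.2,-56.7,-37.3,3.1,6]
    - [-0.1,0,-25.2,-56.7,-37.3,3.1,6]
    - [-0.1,0,-25.2,-56.7,-37.3,3.1,6]
    - [-0.1,0,-25.2,-56.7,-37.3,3.1,6]
    - [-0.1,0,-25.2,-56.7,-37.3,3.1,6]
  force: 40

```text
clock: 1.77
ee_pos: [0.6057, 0.0749, 0.2]
eef_rot: [3.139, -0.0, -2.96]
contact_force: [0.0, -0.3, 0.1]
opening: 0.701
grasp_force: 0.0
```

```bash
python3 - <<'E'
from h import *
from station import ctrl
s=ctrl.read_state();f=ctrl.get_image("wrist");P=wristpose(f,s)
pickle.dump((s,f),open("w1.pkl","wb"))
im=f["img"][:,:,::-1].copy()
c,n=np.cos(.1808),np.sin(.1808);p=np.array([.6013,.161])
M=np.array([(-11,-86,122),(-11,0,122),(6,-43,25),(34,-119,45),(-38,-119,18),(-11,86,122),(6,43,25)])/1e3
X=np.c_[M[:,:2]@np.array([[c,n],[-n,c]])+p,M[:,2]]
for q in proj(f,X,P): 
    if (abs(q)<2000).all(): cv2.circle(im,tuple(int(v) for v in q),4,(255,0,255),1)
print(proj(f,X,P).round(0).tolist())
cv2.imwrite("pics/w1.png",im);go((.606,.0744,.057),(.606,.0744,.2))
print(s["contact_force"],s["opening"])
E
```

```text
[[318.0, 251.0], [450.0, 251.0], [365.0, 238.0], [282.0, 274.0], [282.0, 190.0], [575.0, 251.0], [457.0, 238.0]]
t 1.82 at [0.6056 0.0754 0.2003] turn [0.12 0.01 0.11]
(0.606, 0.0744, 0.057) -> [-0.02 -0.13 14.33]
(0.606, 0.0744, 0.2) -> [-0.02 -0.1   0.03]
[ 0.03913984 -0.31603882  0.05271295] 0.7009232817248034
```

View pics/w1.png

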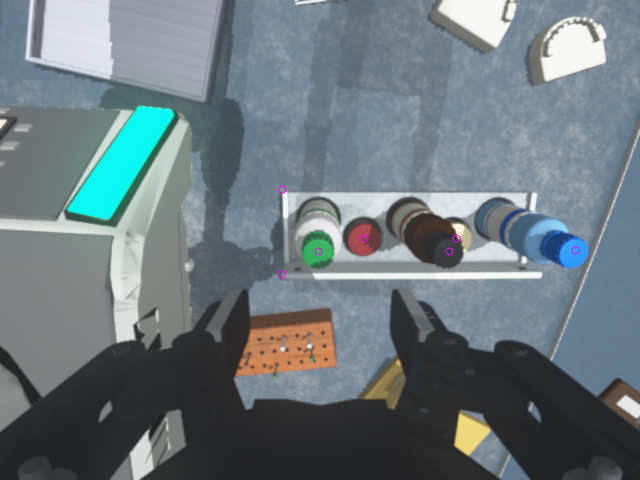

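The wrist view confirms the fit: the green cap is at (317,249) against a predicted (318,251), and red is at (363,236) against (365,238). Next I'll descend and grip green.

drive_tool:
  deltas:
    - [0.1,0,0.1,0,-0.05,7,6]
    - [0.1,0,0.1,0,-0.05,11,6]
    - [0.1,0,0.1,0,-0.05,14.3,6]
    - [0.1,0,0.1,0,-0.05,14.3,6]
    - [0.1,0,0.1,0,-0.05,14.3,6]
    - [0.1,0,0.1,0,-0.05,14.3,3]
    - [0.1,0,0.1,0,-0.05,14.3,3]
    - [0.1,0,0.1,0,-0.05,14.3,3]
    - [0.1,0,0.1,0,-0.05,14.3,3]
    - [0.1,0,0.1,0,-0.05,14.3,3]
    - [0.1,0,0.1,0,-0.05,14.3,3]
    - [0.1,0,0.1,0,-0.05,14.3,3]
    - [0.1,0,0.1,0,-0.05,14.3,3]
  force: 40

```text
clock: 2.9
ee_pos: [0.6076, 0.0746, 0.06]
eef_rot: [3.141, 0.005, -2.962]
contact_force: [-1.7, 1.8, 6.8]
opening: 0.407
grasp_force: 40.5
```

```bash
python3 -c "
from h import *
c,n=np.cos(-.0607),np.sin(-.0607)
for y in(.036,-.036): print('tray',.4638+c*-.01-n*y,-.1195+n*-.01+c*y)
x,y=.4638+.0607*-.036-.01,-.1195-.036
go((.606,.075,.2),(.46,.04,.2),(x,y,.2),(x,y,.0575))"
```

```text
tray 0.45600227515017977 -0.08295967313820939
tray 0.4516345584383207 -0.1548270722196075
t 2.9 at [0.6076 0.0746 0.06  ] turn [ 0.02  0.26 -0.06]
(0.606, 0.075, 0.2) -> [  0.08   0.07 -14.  ]
(0.46, 0.04, 0.2) -> [ 15.07  -0.77 -14.07]
(0.4516148, -0.1555, 0.2) -> [ 19.39 -19.85 -14.09]
(0.4516148, -0.1555, 0.0575) -> [ 19.45 -19.86   0.16]
```

drive_tool:
  deltas:
    - [0,0.2,0,0,0,-2,3]
    - [0,0.2,0,0,0,-5,3]
    - [0,0.2,0,0,0,-9,3]
    - [0,0.2,0,0,0,-13,3]
    - [0,0.2,0,3,0,-14.3,3]
    - [0,0.2,0,7,0,-14.3,3]
    - [0,0.2,0,11,0,-14.3,3]
    - [0,0.2,0,15,-1,-14.3,3]
    - [0,0.2,0,17,-4,-14.3,3]
    - [0,0.2,0,19.3,-8,-14.3,3]
    - [0,0.2,0,19.3,-12,-14.3,3]
    - [0,0.2,0,19.3,-16,-14.3,3]
    - [0,0.2,0,19.3,-19.8,-14.3,3]
    - [0,0.2,0,19.3,-19.8,-14.3,3]
    - [0,0.2,0,19.3,-19.8,-14.3,3]
    - [0,0.2,0,19.3,-19.8,-14.3,3]
    - [0,0.2,0,19.3,-19.8,-14.3,3]

```text
clock: 4.32
ee_pos: [0.4517, -0.1542, 0.2004]
eef_rot: [3.141, -0.003, -2.961]
contact_force: [0.2, 0.2, -1.0]
opening: 0.409
grasp_force: 40.7
```

```bash
python3 - <<'E'
from h import *
from station import ctrl
x,y=.4516,-.1555
go((x,y,.0585),(x,y,.2))
f=ctrl.get_image("side");cv2.imwrite("pics/s1.png",cv2.resize(f["img"][120:330,230:510,::-1],None,fx=2.8,fy=2.8))
E
```

```text
t 4.32 at [ 0.4517 -0.1542  0.2004] turn [ 0.01 -0.16  0.  ]
(0.4516, -0.1555, 0.0585) -> [-1.000e-02 -1.300e-01  1.419e+01]
(0.4516, -0.1555, 0.2) -> [ 0.03 -0.13  0.04]
```

View pics/s1.png

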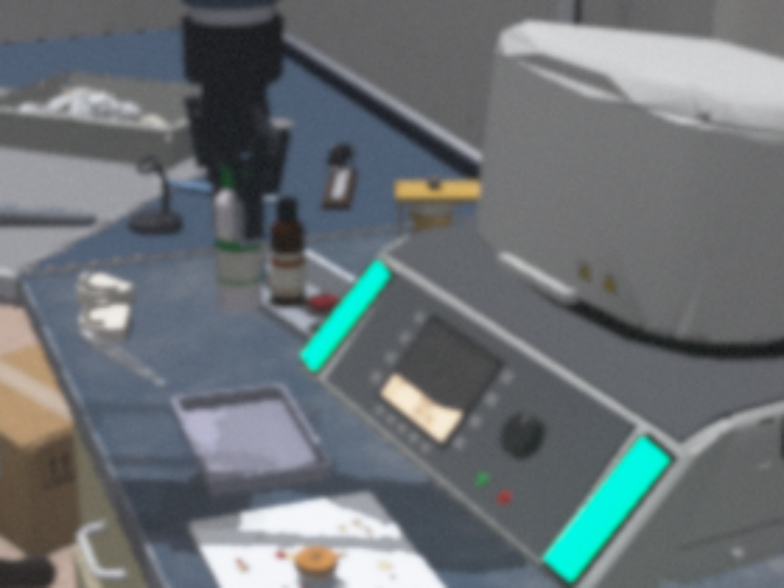

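The green bottle hangs upright in the gripper, at about (238,230) in the crop, with clear space to the furnace. Next I'll lower it into the tray.

drive_tool:
  deltas:
    - [0,0,0,0,-0.1,4,3]
    - [0,0,0,0,-0.1,8,3]
    - [0,0,0,0,-0.1,11,3]
    - [0,0,0,0,-0.1,13,3]
    - [0,0,0,0,-0.1,13.8,3]
    - [0,0,0,0,-0.1,14.1,3]
    - [0,0,0,0,-0.1,14.2,3]
    - [0,0,0,0,-0.1,14.2,3]

```text
clock: 5.03
ee_pos: [0.4522, -0.1559, 0.0595]
eef_rot: [-3.14, -0.001, -2.961]
contact_force: [0.1, 0.1, -1.5]
opening: 0.407
grasp_force: 40.7
```

drive_tool:
  deltas:
    - [0,0,0,0,0,0.1,3]
    - [0,0,0,0,0,0.2,3]
    - [0,0,0,0,0,0.2,3]

```text
clock: 5.28
ee_pos: [0.4525, -0.1564, 0.0586]
eef_rot: [-3.14, -0.0, -2.962]
contact_force: [-2.2, 1.2, 5.6]
opening: 0.407
grasp_force: 41.2
```

drive_tool:
  deltas:
    - [0,0,0,0,0,0.1,4]
    - [0,0,0,0,0,0.1,5]
    - [0,0,0,0,0,0.1,5.5]
    - [0,0,0,0,0,0.1,5.5]
    - [0,0,0,0,0,-4,5.5]
    - [0,0,0,0,0,-8,5.5]
    - [0,0,0,0,0,-12,5.5]
    - [0,0,0,0,2,-14.1,5.5]
    - [0,0,0,0,6,-14.1,5.5]
    - [0,0,0,0,10,-14.1,5.5]
    - [0,0,0,0,14,-14.1,5.5]
    - [0,0,0,-3,17,-14.1,6]
    - [0,0,0,-6,20,-14.1,6]
    - [0,0,0,-9,23,-14.1,6]
    - [0,0,0,-12,26,-14.1,6]
    - [0,0,0,-15,28.5,-14.1,6]
    - [0,0,0,-19.2,28.5,-14.1,6]
    - [0,0,0,-19.2,28.5,-14.1,6]
    - [0,0,0,-19.2,28.5,-14.1,6]
    - [0,0,0,-19.2,28.5,-14.1,6]

```text
clock: 6.95
ee_pos: [0.5897, 0.1584, 0.1959]
eef_rot: [-3.141, -0.005, -2.962]
contact_force: [-0.1, 0.2, 0.6]
opening: 0.7
grasp_force: 0.0
```

```bash
python3 -c "
from h import *
go((.5905,.159,.2),(.5905,.159,.057))"
```

```text
t 6.95 at [0.5897 0.1584 0.1959] turn [-0.01 -0.28 -0.07]
(0.5905, 0.159, 0.2) -> [-0.09  0.05 -0.41]
(0.5905, 0.159, 0.057) -> [-0.16  0.05 13.89]
```

drive_tool:
  deltas:
    - [0,-0.2,0,-0.1,0,4,6]
    - [0,-0.2,0,-0.1,0,8,6]
    - [0,-0.2,0,-0.1,0,12,6]
    - [0,-0.2,0,-0.1,0,14,6]
    - [0,-0.2,0,-0.1,0,14,6]
    - [0,-0.2,0,-0.1,0,14,6]
    - [0,-0.2,0,-0.1,0,14,3]
    - [0,-0.2,0,-0.1,0,14,3]
    - [0,-0.2,0,-0.1,0,14,3]
    - [0,-0.2,0,-0.1,0,14,3]
    - [0,-0.2,0,-0.1,0,14,3]
    - [0,-0.2,0,-0.1,0,14,3]
    - [0,-0.2,0,-0.1,0,14,3]
    - [0,-0.2,0,-0.1,0,14,3]

```text
clock: 8.12
ee_pos: [0.5926, 0.1588, 0.0612]
eef_rot: [-3.141, 0.007, -2.962]
contact_force: [-1.7, -0.2, 7.7]
opening: 0.411
grasp_force: 40.7
```

```bash
python3 -c "
from h import *
go((.46,.14,.2),(.456,-.083,.2))"
```

```text
t 8.12 at [0.5926 0.1588 0.0612] turn [-0.02  0.41 -0.07]
(0.46, 0.14, 0.2) -> [ 13.28   0.5  -13.98]
(0.456, -0.083, 0.2) -> [ 17.65 -21.37 -14.  ]
```

drive_tool:
  deltas:
    - [0,0.2,0,0,0,-2,3]
    - [0,0.2,0,0,0,-5,3]
    - [0,0.2,0,0,0,-9,3]
    - [0,0.2,0,0,0,-13,3]
    - [0,0.2,0,3,0,-14,3]
    - [0,0.2,0,7,0,-14,3]
    - [0,0.2,0,11,0,-14,3]
    - [0,0.2,0,15,-2,-14,3]
    - [0,0.2,0,17.5,-6,-14,3]
    - [0,0.2,0,17.5,-10,-14,3]
    - [0,0.2,0,17.5,-14,-14,3]
    - [0,0.2,0,17.5,-18,-14,3]
    - [0,0.2,0,17.5,-21.4,-14,3]
    - [0,0.2,0,17.5,-21.4,-14,3]
    - [0,0.2,0,17.5,-21.4,-14,3]
    - [0,0.2,0,17.5,-21.4,-14,3]
    - [0,0.2,0,17.5,-21.4,-14,3]

```text
clock: 9.53
ee_pos: [0.4565, -0.0822, 0.1973]
eef_rot: [-3.141, -0.002, -2.961]
contact_force: [-0.6, -0.4, -1.2]
opening: 0.409
grasp_force: 40.5
```

```bash
python3 -c "
from h import *
from station import ctrl
s=ctrl.read_state();f=ctrl.get_image('wrist');cv2.imwrite('pics/w2.png',f['img'][:,:,::-1])
go((.456,-.083,.06),(.456,-.083,.2))"
```

```text
t 9.58 at [ 0.4565 -0.082   0.1972] turn [-0.01 -0.12  0.04]
(0.456, -0.083, 0.06) -> [ 0.04 -0.09 13.72]
(0.456, -0.083, 0.2) -> [ 0.07 -0.09 -0.28]
```

View pics/w2.png

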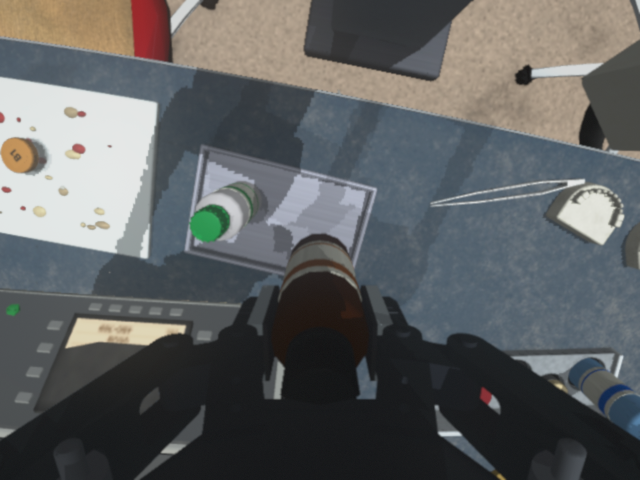

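The green bottle stands in the tray, with its cap at (210,222). Brown is held straight above the free half, so I'll lower it.

drive_tool:
  deltas:
    - [0,-0.1,0,0,-0.1,4,3]
    - [0,-0.1,0,0,-0.1,8,3]
    - [0,-0.1,0,0,-0.1,11,3]
    - [0,-0.1,0,0,-0.1,13,3]
    - [0,-0.1,0,0,-0.1,13.6,3]
    - [0,-0.1,0,0,-0.1,13.8,3]
    - [0,-0.1,0,0,-0.1,13.9,3]
    - [0,-0.1,0,0,-0.1,13.9,3]
    - [0,-0.1,0,0,-0.1,13.9,3]

```text
clock: 10.33
ee_pos: [0.4567, -0.0829, 0.0592]
eef_rot: [3.141, 0.0, -2.96]
contact_force: [-2.2, 2.3, 5.2]
opening: 0.404
grasp_force: 41.9
```

drive_tool:
  deltas:
    - [0,0,0,0,0,-0.1,4]
    - [0,0,0,0,0,-0.1,4.8]
    - [0,0,0,0,0,-0.1,5]
    - [0,0,0,0,0,-0.1,5]
    - [0,0,0,0,0,-4,5]
    - [0,0,0,0,0,-8,5]
    - [0,0,0,0,0,-12,5]
    - [0,0,0,0,2,-14,5]
    - [0,0,0,0,6,-14,5]
    - [0,0,0,0,10,-14,4.5]
    - [0,0,0,-1,14,-14,4.5]
    - [0,0,0,-4,16,-14,4.5]
    - [0,0,0,-8,17.1,-14,4.5]
    - [0,0,0,-12,17.1,-14,4.5]
    - [0,0,0,-16,17.1,-14,4.5]
    - [0,0,0,-19.2,17.1,-14,4.5]
    - [0,0,0,-19.2,17.1,-14,4.5]
    - [0,0,0,-19.2,17.1,-14,4.5]
    - [0,0,0,-19.2,17.1,-14,4.5]

```text
clock: 11.92
ee_pos: [0.6144, 0.1182, 0.1967]
eef_rot: [-3.141, -0.003, -2.962]
contact_force: [-0.1, 0.1, 0.6]
opening: 0.526
grasp_force: 0.0
```

```bash
python3 - <<'E'
from h import *
from station import ctrl
s=ctrl.read_state();f=ctrl.get_image('wrist');im=f['img'][:,:,::-1].copy();P=wristpose(f,s)
print(proj(f,[[.6149,.1198,.025]],P),s["opening"])
h=cv2.cvtColor(im,cv2.COLOR_BGR2HSV);m=((h[...,0]<8)|(h[...,0]>172))&(h[...,1]>120)&(h[...,2]>60)
n,l,st,c=cv2.connectedComponentsWithStats(m.astype(np.uint8))
for i in range(1,n):
    if st[i,4]>300: print(st[i],c[i],atz(f,[c[i]],.025,P))
cv2.imwrite('pics/w3.png',im)
go((.6149,.1198,.05),(.6149,.1198,.0155))
E
```

```text
[[321.23751335 221.97041299]] 0.5257392589802574
[305 207  33  33 805] [320.76024845 223.22608696] [[0.61612033 0.11958274 0.025     ]]
t 11.97 at [0.6142 0.1181 0.1978] turn [-0.01 -0.06 -0.08]
(0.6149, 0.1198, 0.05) -> [-0.11  0.16 14.78]
(0.6149, 0.1198, 0.0155) -> [-0.11  0.16 18.23]
```

View pics/w3.png

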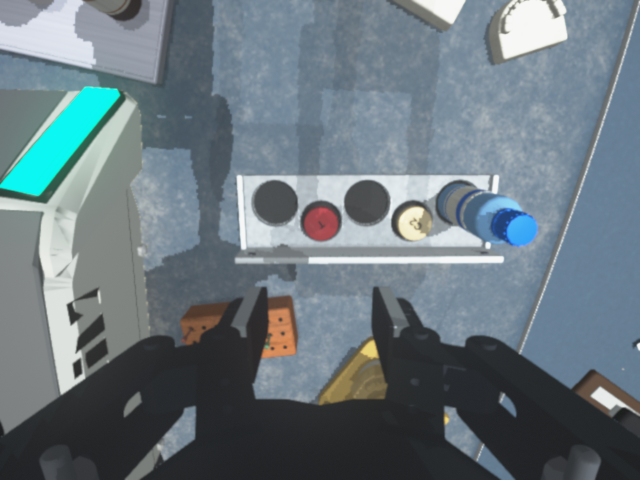

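The red lid is at (321,223), which the wrist camera puts at (0.616, 0.120). Both neighbouring wells are empty and beige and blue are untouched. I'll descend to just above the pot.

drive_tool:
  deltas:
    - [0,0,-0.1,-0.15,0.15,4,4.8]
    - [0,0,-0.1,-0.15,0.15,8,4.8]
    - [0,0,-0.1,-0.15,0.15,12,4.8]
    - [0,0,-0.1,-0.15,0.15,15,4.8]
    - [0,0,-0.1,-0.15,0.15,16.5,4.8]
    - [0,0,-0.1,-0.15,0.15,16.5,4.8]
    - [0,0,-0.1,-0.15,0.15,16.5,4.8]
    - [0,0,-0.1,-0.15,0.15,16.5,4.8]

```text
clock: 12.63
ee_pos: [0.6168, 0.1201, 0.0356]
eef_rot: [-3.141, 0.003, -2.961]
contact_force: [-0.1, 0.0, -0.2]
opening: 0.565
grasp_force: 0.0
```

```bash
python3 -c "
from h import *
go((.6155,.1197,.0155))"
```

```text
t 12.63 at [0.6168 0.1201 0.0356] turn [-0.02  0.19  0.03]
(0.6155, 0.1197, 0.0155) -> [ 0.14 -0.01  2.01]
```

drive_tool:
  deltas:
    - [0,0,0,0,0,1,4.8]
    - [0,0,0,0,0,1.8,4.8]
    - [0,0,0,0,0,1.8,4.8]
    - [0,0,0,0,0,1.8,4.8]
    - [0,0,0,0,0,1.8,4.8]

```text
clock: 13.05
ee_pos: [0.6157, 0.12, 0.0143]
eef_rot: [-3.142, -0.002, -2.961]
contact_force: [-0.1, 1.0, 0.8]
opening: 0.561
grasp_force: 0.0
```

drive_tool:
  deltas:
    - [0,0,0,0,0,-0.1,4]
    - [0,0,0,0,0,-0.1,2.8]
    - [0,0,0,0,0,-0.1,2.8]
    - [0,0,0,0,0,-0.1,2.8]
    - [0,0,0,0,0,-0.1,2.8]
    - [0,0,0,0,0,-0.1,2.8]
    - [0,0,0,0,0,-0.1,2.8]
  force: 30

```text
clock: 13.63
ee_pos: [0.6162, 0.1202, 0.0161]
eef_rot: [3.142, 0.0, -2.961]
contact_force: [-0.4, 0.5, 5.6]
opening: 0.339
grasp_force: 30.0
```

```bash
python3 -c "
from h import *
go((.6155,.1197,.14),(.45,.09,.14),(.415,-.295,.14))"
```

```text
t 13.63 at [0.6162 0.1202 0.0161] turn [0.   0.   0.04]
(0.6155, 0.1197, 0.14) -> [  0.08  -0.04 -12.39]
(0.45, 0.09, 0.14) -> [ 16.89   0.02 -12.39]
(0.415, -0.295, 0.14) -> [ 27.27 -37.22 -12.39]
```

drive_tool:
  deltas:
    - [0,0,0,0,0,-1,2.8]
    - [0,0,0,0,0,-3,2.8]
    - [0,0,0,0,0,-6,2.8]
    - [0,0,0,0,0,-10,2.8]
    - [0,0,0,0,0,-14,2.8]
    - [0,0,0,0,0,-18,2.8]
    - [0,0,0,0,0,-18.4,2.8]
    - [0,0,0,0,0,-18.4,2.8]

```text
clock: 14.3
ee_pos: [0.6173, 0.1201, 0.2041]
eef_rot: [-3.141, 0.006, -2.961]
contact_force: [0.3, 0.8, -0.8]
opening: 0.337
grasp_force: 29.8
```

```bash
python3 -c "
from h import *
from station import ctrl
f=ctrl.get_image('wrist');cv2.imwrite('pics/w4.png',f['img'][150:,160:480,::-1])
go((.45,.09,.2),(.43,-.28,.2))"
```

```text
t 14.35 at [0.6164 0.12   0.2007] turn [-0.02  0.06  0.03]
(0.45, 0.09, 0.2) -> [16.91  0.04  0.05]
(0.43, -0.28, 0.2) -> [ 25.53 -36.     0.05]
```

View pics/w4.png

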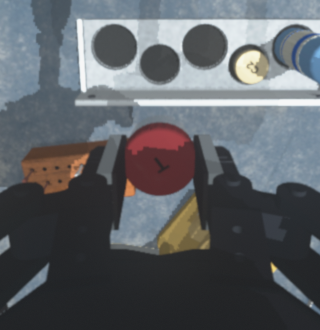

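The red pot is held level at crop (160,160) and its well is empty. I'll carry it to the slab.

drive_tool:
  deltas:
    - [0,0,0,4,0,0,2.8]
    - [0,0,0,8,0,0,2.8]
    - [0,0,0,12,0,0,2.8]
    - [0,0,0,16,-1,0,2.8]
    - [0,0,0,18,-4,0,2.8]
    - [0,0,0,19,-8,0,2.8]
    - [0,0,0,20,-12,0,2.8]
    - [0,0,0,21,-16,0,2.8]
    - [0,0,0,22,-20,0,2.8]
    - [0,0,0,23,-24,0,2.8]
    - [0,0,0,24,-28,0,2.8]
    - [0,0,0,25,-32,0,2.8]
    - [0,0,0,25.5,-36,0,2.8]
    - [0,0,0,25.5,-36,4,2.8]
    - [0,0,0,25.5,-36,8,2.8]
    - [0,0,0,25.5,-36,12,2.8]
    - [0,0,0,25.5,-36,16,2.8]
    - [0,0,0,25.5,-36,16.5,2.8]
    - [0,0,0,25.5,-36,16.5,2.8]
    - [0,0,0,25.5,-36,16.5,2.8]

```text
clock: 16.02
ee_pos: [0.4297, -0.2799, 0.0352]
eef_rot: [3.141, -0.002, -2.96]
contact_force: [-0.3, -0.3, 1.7]
opening: 0.337
grasp_force: 29.9
```

drive_tool:
  deltas:
    - [0,0,0,0,0,0.8,2.8]
    - [0,0,0,0,0,1.3,2.8]
    - [0,0,0,0,0,1.5,2.8]
    - [0,0,0,0,0,1.6,2.8]
    - [0,0,0,0,0,1.6,2.8]
    - [0,0,0,0,0,1.6,2.8]

```text
clock: 16.52
ee_pos: [0.4303, -0.2803, 0.0201]
eef_rot: [-3.14, -0.0, -2.96]
contact_force: [-1.2, 0.4, 5.6]
opening: 0.337
grasp_force: 30.4
```

drive_tool:
  deltas:
    - [0,0,0,0,0,0,4]
    - [0,0,0,0,0,0,4.8]
    - [0,0,0,0,0,0,4.8]
    - [0,0,0,0,0,0,4.8]
    - [0,0,0,0,0,-3,4.8]
    - [0,0,0,0,0,-7,4.8]
    - [0,0,0,0,0,-11,4.8]
    - [0,0,0,0,-4,-14,4.8]
    - [0,0,0,0,-7.7,-18,4.8]
    - [0,0,0,0,-7.7,-18,4.8]
    - [0,0,0,0,-7.7,-18,4.8]
    - [0,0,0,0,-7.7,-18,4.8]

```text
clock: 17.52
ee_pos: [0.444, -0.3562, 0.1988]
eef_rot: [-3.141, -0.001, -2.962]
contact_force: [-0.2, 0.8, -0.1]
opening: 0.565
grasp_force: 0.0
```

```bash
python3 - <<'E'
from h import *
from station import ctrl
s=ctrl.read_state();f=ctrl.get_image('wrist');im=f['img'][:,:,::-1].copy();P=wristpose(f,s)
print(proj(f,[[.4443,-.3562,.029],[.43,-.28,.029]],P))
h=cv2.cvtColor(im,cv2.COLOR_BGR2HSV);
for a,m in(("red",((h[...,0]<7)|(h[...,0]>172))&(h[...,1]>120)&(h[...,2]>60)),("or",(h[...,0]>8)&(h[...,0]<20)&(h[...,1]>110)&(h[...,2]>90))):
  n,l,st,c=cv2.connectedComponentsWithStats(cv2.morphologyEx(m.astype(np.uint8),cv2.MORPH_CLOSE,np.ones((7,7))))
  for i in range(1,n):
    if st[i,4]>300: print(a,st[i],(st[i,:2]+st[i,2:4]/2),atz(f,[st[i,:2]+st[i,2:4]/2],.029,P))
cv2.imwrite('pics/w5.png',im)
go((.4443,-.3562,.05),(.4443,-.3562,.02))
E
```

```text
[[319.54322639 221.62680865]
 [405.5363153  221.21157629]]
red [ 311    6   25  100 1938] [323.5  56. ] [[ 0.30902984 -0.3775205   0.029     ]]
red [  0 117  65   7 351] [ 32.5 120.5] [[ 0.39979371 -0.61792813  0.029     ]]
red [389 206  32  26 595] [405. 219.] [[ 0.42811016 -0.28096798  0.029     ]]
t 17.57 at [ 0.4436 -0.3552  0.1973] turn [ 0.1  -0.13  0.02]
(0.4443, -0.3562, 0.05) -> [-0.09 -0.14 14.73]
(0.4443, -0.3562, 0.02) -> [-0.09 -0.14 17.73]
```

View pics/w5.png

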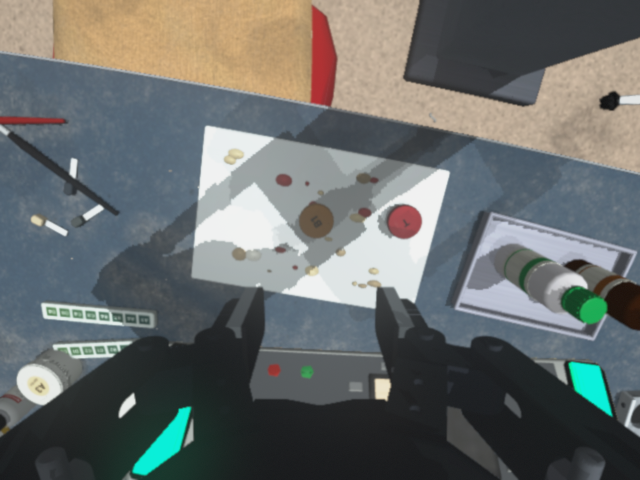

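Red stands on the slab at (405,222), orange is at (317,221), and both bottles are upright in the tray. I'll descend on orange.

drive_tool:
  deltas:
    - [0.1,-0.1,0,-0.1,-0.25,4,4.8]
    - [0.1,-0.1,0,-0.1,-0.25,8,4.8]
    - [0.1,-0.1,0,-0.1,-0.25,12,4.8]
    - [0.1,-0.1,0,-0.1,-0.25,15,4.8]
    - [0.1,-0.1,0,-0.1,-0.25,16,4.8]
    - [0.1,-0.1,0,-0.1,-0.25,16,4.8]
    - [0.1,-0.1,0,-0.1,-0.25,16,4.8]
    - [0.1,-0.1,0,-0.1,-0.25,16,4.8]

```text
clock: 18.23
ee_pos: [0.4462, -0.3586, 0.0413]
eef_rot: [-3.137, 0.003, -2.96]
contact_force: [-0.5, -0.4, 0.6]
opening: 0.562
grasp_force: 0.0
```

drive_tool:
  deltas:
    - [-0.2,0,0,0,0,1,4.8]
    - [-0.2,0,0,0,0,1.9,4.8]
    - [-0.2,0,0,0,0,1.9,4.8]
    - [-0.2,0,0,0,0,1.9,4.8]
    - [-0.2,0,0,0,0,1.9,2.8]
    - [-0.2,0,0,0,0,1.9,2.8]
    - [-0.2,0,0,0,0,1.9,2.8]
    - [-0.2,0,0,0,0,1.9,2.8]
    - [-0.2,0,0,0,0,1.9,2.8]
    - [-0.2,0,0,0,0,1.9,2.8]
    - [-0.2,0,0,0,0,1.9,2.8]
  force: 30

```text
clock: 19.15
ee_pos: [0.4453, -0.3583, 0.0202]
eef_rot: [3.141, 0.001, -2.961]
contact_force: [-1.0, -0.4, 3.7]
opening: 0.343
grasp_force: 29.9
```

```bash
python3 -c "
from h import *
go((.43,.09,.2),(.6157,.12,.2))"
```

```text
t 19.15 at [ 0.4453 -0.3583  0.0202] turn [0.06 0.05 0.04]
(0.43, 0.09, 0.2) -> [ -6.58  44.39 -17.93]
(0.6157, 0.12, 0.2) -> [-25.39  44.   -17.91]
```

drive_tool:
  deltas:
    - [0,0,0,0,0,-1,2.8]
    - [0,0,0,0,0,-4,2.8]
    - [0,0,0,0,0,-8,2.8]
    - [0,0,0,0,0,-12,2.8]
    - [0,0,0,0,0,-16,2.8]
    - [0,0,0,0,3,-18,2.8]
    - [0,0,0,0,7,-18,2.8]
    - [0,0,0,0,11,-18,2.8]
    - [0,0,0,-1,15,-18,2.8]
    - [0,0,0,-2,19,-18,2.8]
    - [0,0,0,-3,23,-18,2.8]
    - [0,0,0,-4,27,-18,2.8]
    - [0,0,0,-5,31,-18,2.8]
    - [0,0,0,-6,35,-18,2.8]
    - [0,0,0,-8,38,-18,2.8]
    - [0,0,0,-10,41,-18,2.8]
    - [0,0,0,-14,43,-18,2.8]
    - [0,0,0,-18,44,-18,2.8]
    - [0,0,0,-22,44,-18,2.8]
    - [0,0,0,-25.4,44,-18,2.8]

```text
clock: 20.82
ee_pos: [0.6173, 0.122, 0.2003]
eef_rot: [3.14, 0.0, -2.958]
contact_force: [-0.5, -0.9, -0.1]
opening: 0.339
grasp_force: 29.8
```

drive_tool:
  deltas:
    - [0,0,0,0,0,0,2.8]
    - [0,0,0,0,0,0,2.8]
    - [0,0,0,0,0,0,2.8]

```text
clock: 21.07
ee_pos: [0.6153, 0.1201, 0.2002]
eef_rot: [3.14, -0.001, -2.961]
contact_force: [0.0, 0.1, 0.0]
opening: 0.34
grasp_force: 29.8
```

```bash
python3 - <<'E'
from h import *
from station import ctrl
s=ctrl.read_state();f=ctrl.get_image('wrist');im=f['img'][:,:,::-1].copy();P=wristpose(f,s)
go((.6157,.12,.2),(.6157,.12,.032),(.6157,.12,.0162))
# height of lid top above TCP: pot bottom is .0122 below TCP -> lid top .009 above
print("lid proj for tool-centred pot",proj(f,[s["ee_pos"]+[0,0,.009]],P), "well proj",proj(f,[[.6157,.12,.004],[.6157,.12,.012]],P))
cv2.imwrite('pics/w6.png',cv2.resize(im[150:400,160:480],None,fx=2,fy=2))
E
```

```text
t 21.12 at [0.6151 0.12   0.2014] turn [0.09 0.05 0.03]
(0.6157, 0.12, 0.2) -> [-0.06 -0.01  0.14]
(0.6157, 0.12, 0.032) -> [-0.04 -0.04 16.94]
(0.6157, 0.12, 0.0162) -> [-0.04 -0.04 18.52]
lid proj for tool-centred pot [[319.37644633 312.37111655]] well proj [[319.02016107 215.8994358 ]
 [319.01965533 217.55078101]]
```

View pics/w6.png

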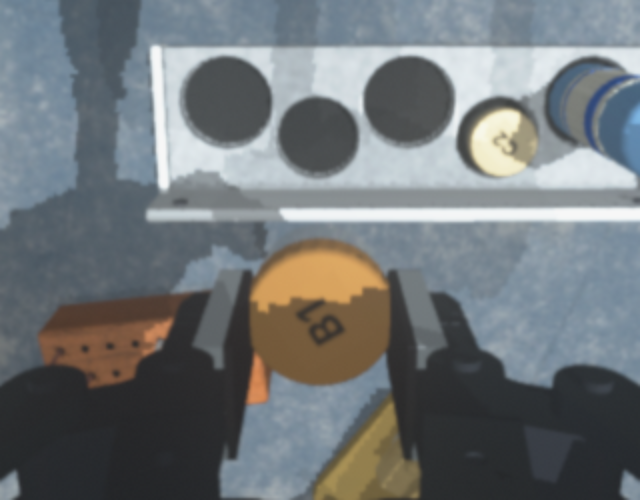

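The orange lid is centred in the grip at crop (321,313), about 2 mm towards −x. The empty well is at crop (318,136), as predicted. I'll shift slightly and lower it.

drive_tool:
  deltas:
    - [0.1,0,0,-0.2,0,4,2.8]
    - [0.1,0,0,-0.2,0,8,2.8]
    - [0.1,0,0,-0.2,0,12,2.8]
    - [0.1,0,0,-0.2,0,15,2.8]
    - [0.1,0,0,-0.2,0,16.5,2.8]
    - [0.1,0,0,-0.2,0,16.5,2.8]
    - [0.1,0,0,-0.2,0,16.5,2.8]
    - [0.1,0,0,-0.2,0,16.5,2.8]
    - [0.1,0,0,-0.2,0,17.3,2.8]
    - [0.1,0,0,-0.2,0,18,2.8]
    - [0.1,0,0,-0.2,0,18.4,2.8]
    - [0.1,0,0,-0.2,0,18.5,2.8]
    - [0.1,0,0,-0.2,0,18.5,2.8]
    - [0.1,0,0,-0.2,0,18.5,2.8]

```text
clock: 22.28
ee_pos: [0.6178, 0.1208, 0.0162]
eef_rot: [-3.141, 0.001, -2.961]
contact_force: [-1.0, -0.7, 4.4]
opening: 0.338
grasp_force: 30.2
```

drive_tool:
  deltas:
    - [0,0,0,0,0,-0.1,4]
    - [0,0,0,0,0,-0.1,4.8]
    - [0,0,0,0,0,-0.1,4.8]
    - [0,0,0,0,0,-0.1,4.8]
    - [0,0,0,0,0,-3,4.8]
    - [0,0,0,0,0,-7,4.8]
    - [0,0,0,0,0,-11,4.8]
    - [0,0,0,0,0,-15,4.8]
    - [0,0,0,3,0,-18.4,5.2]
    - [0,0,0,7,0,-18.4,5.2]
    - [0,0,0,11,0,-18.4,5.2]
    - [0,0,0,15,-1,-18.4,5.2]
    - [0,0,0,18,-4,-18.4,5.2]
    - [0,0,0,19.5,-8,-18.4,5.2]
    - [0,0,0,19.5,-12,-18.4,5.2]
    - [0,0,0,19.5,-16,-18.4,5.2]
    - [0,0,0,19.5,-17.1,-18.4,5.2]
    - [0,0,0,19.5,-17.1,-18.4,5.2]
    - [0,0,0,19.5,-17.1,-18.4,5.2]

```text
clock: 23.87
ee_pos: [0.4565, -0.0826, 0.1991]
eef_rot: [3.141, -0.0, -2.962]
contact_force: [-1.0, 0.0, -0.4]
opening: 0.609
grasp_force: 0.0
```

```bash
python3 - <<'E'
from h import *
from station import ctrl
s=ctrl.read_state();f=ctrl.get_image('wrist');im=f['img'][:,:,::-1].copy();P=wristpose(f,s)
g=ctrl.get_image('top')['img'][:,:,::-1]
cv2.imwrite('pics/w7.png',np.vstack([cv2.resize(im,(533,400)),cv2.resize(g[170:250,140:345],(533,200),interpolation=2)]))
go((.4567,-.083,.2),(.4567,-.083,.0575))
E
```

```text
t 23.97 at [ 0.4566 -0.0814  0.1993] turn [0.04 0.01 0.1 ]
(0.4567, -0.083, 0.2) -> [ 0.02 -0.16 -0.07]
(0.4567, -0.083, 0.0575) -> [ 0.02 -0.17 14.18]
```

View pics/w7.png

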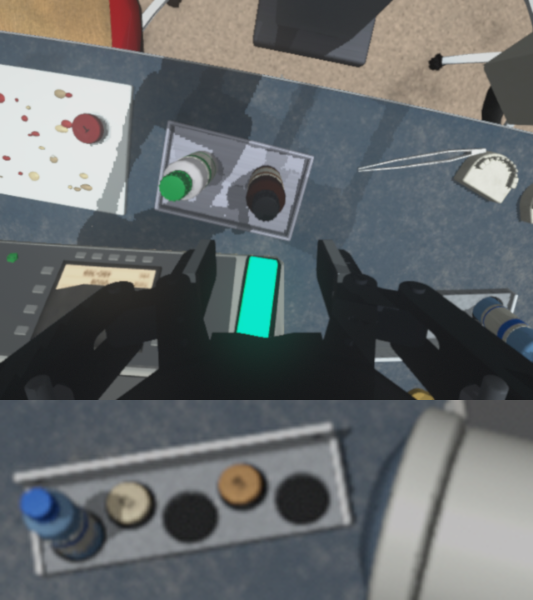

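The orange pot sits in red's old well (top crop at (241,485)), and brown's cap (265,203) is lined up between the fingers. I'll grip brown.

drive_tool:
  deltas:
    - [0,0,0,0,-0.1,4,5.2]
    - [0,0,0,0,-0.1,8,5.2]
    - [0,0,0,0,-0.1,12,5.2]
    - [0,0,0,0,-0.1,14,5.2]
    - [0,0,0,0,-0.1,14,5.2]
    - [0,0,0,0,-0.1,14,5.2]
    - [0,0,0,0,-0.1,14,3]
    - [0,0,0,0,-0.1,14,3]
    - [0,0,0,0,-0.1,14,3]
    - [0,0,0,0,-0.1,14,3]
    - [0,0,0,0,-0.1,14,3]
    - [0,0,0,0,-0.1,14,3]
    - [0,0,0,0,-0.1,14,3]
  force: 40

```text
clock: 25.05
ee_pos: [0.4585, -0.0834, 0.0624]
eef_rot: [-3.14, 0.005, -2.96]
contact_force: [-0.3, 2.0, 6.2]
opening: 0.409
grasp_force: 40.7
```

```bash
python3 -c "
from h import *
go((.456,.13,.2),(.592,.1588,.2))"
```

```text
t 25.05 at [ 0.4585 -0.0834  0.0624] turn [-0.07  0.3   0.04]
(0.456, 0.13, 0.2) -> [ -3.67  21.02 -13.77]
(0.592, 0.1588, 0.2) -> [-17.57  21.4  -13.7 ]
```

drive_tool:
  deltas:
    - [0,0.2,0,0,0,-2,3]
    - [0,0.2,0,0,0,-5,3]
    - [0,0.2,0,0,0,-9,3]
    - [0,0.2,0,0,0,-13,3]
    - [0,0.2,0,0,4,-13.8,3]
    - [0,0.2,0,0,8,-13.8,3]
    - [0,0.2,0,0,12,-13.8,3]
    - [0,0.2,0,0,16,-13.8,3]
    - [0,0.2,0,-2,19,-13.8,3]
    - [0,0.2,0,-5,21.4,-13.8,3]
    - [0,0.2,0,-9,21.4,-13.8,3]
    - [0,0.2,0,-13,21.4,-13.8,3]
    - [0,0.2,0,-17,21.4,-13.8,3]
    - [0,0.2,0,-17.7,21.4,-13.8,3]
    - [0,0.2,0,-17.7,21.4,-13.8,3]
    - [0,0.2,0,-17.7,21.4,-13.8,3]
    - [0,0.2,0,-17.7,21.4,-13.8,3]
    - [0,0.2,0,-17.7,21.4,-13.8,3]

```text
clock: 26.55
ee_pos: [0.5916, 0.1587, 0.1992]
eef_rot: [-3.142, -0.001, -2.961]
contact_force: [0.3, 0.3, -0.8]
opening: 0.408
grasp_force: 40.6
```

```bash
python3 - <<'E'
from h import *
from station import ctrl
go((.594,.159,.2),(.594,.159,.077),(.594,.159,.064))
E
```

```text
t 26.55 at [0.5916 0.1587 0.1992] turn [-0.   -0.05  0.03]
(0.594, 0.159, 0.2) -> [-0.24 -0.01 -0.08]
(0.594, 0.159, 0.077) -> [-2.500e-01 -1.000e-02  1.222e+01]
(0.594, 0.159, 0.064) -> [-2.500e-01 -1.000e-02  1.352e+01]
```

drive_tool:
  deltas:
    - [0,0,0,-0.2,0,4,3]
    - [0,0,0,-0.2,0,8,3]
    - [0,0,0,-0.2,0,11,3]
    - [0,0,0,-0.2,0,12,3]
    - [0,0,0,-0.2,0,12,3]
    - [0,0,0,-0.2,0,12,3]
    - [0,0,0,-0.2,0,12,3]

```text
clock: 27.13
ee_pos: [0.5954, 0.1595, 0.0813]
eef_rot: [3.142, 0.002, -2.961]
contact_force: [0.2, -0.2, 0.4]
opening: 0.405
grasp_force: 40.6
```

```bash
python3 - <<'E'
from h import *
go((.594,.159,.064))
E
```

```text
t 27.13 at [0.5954 0.1595 0.0813] turn [0.   0.14 0.04]
(0.594, 0.159, 0.064) -> [ 0.15 -0.02  1.73]
```

drive_tool:
  deltas:
    - [0,0,0,0.1,0,0.3,3]
    - [0,0,0,0.1,0,0.8,3]
    - [0,0,0,0.1,0,1.2,3]
    - [0,0,0,0.1,0,1.5,3]
    - [0,0,0,0.1,0,1.6,3]
    - [0,0,0,0.1,0,1.6,3]
    - [0,0,0,0.1,0,1.6,3]

```text
clock: 27.72
ee_pos: [0.5936, 0.1592, 0.064]
eef_rot: [3.142, -0.001, -2.96]
contact_force: [-3.2, -0.6, 8.7]
opening: 0.409
grasp_force: 41.5
```

Brown bottomed out at exactly the expected height. I'll release it and go to green.

drive_tool:
  deltas:
    - [0,0,0,0,0,-0.1,4]
    - [0,0,0,0,0,-0.1,4.8]
    - [0,0,0,0,0,-0.1,5.2]
    - [0,0,0,0,0,-0.1,5.2]
    - [0,0,0,0,0,-4,5.2]
    - [0,0,0,0,0,-8,5.2]
    - [0,0,0,0,0,-12,5.2]
    - [0,0,0,3,0,-13.6,5.2]
    - [0,0,0,7,0,-13.6,5.2]
    - [0,0,0,11,0,-13.6,5.2]
    - [0,0,0,15,-2,-13.6,5.2]
    - [0,0,0,18,-5,-13.6,5.2]
    - [0,0,0,19.5,-9,-13.6,5.2]
    - [0,0,0,19.5,-13,-13.6,5.2]
    - [0,0,0,19.5,-17,-13.6,5.2]
    - [0,0,0,19.5,-21,-13.6,5.2]
    - [0,0,0,19.5,-25,-13.6,5.2]
    - [0,0,0,19.5,-28.5,-13.6,5.2]
    - [0,0,0,19.5,-28.5,-13.6,5.2]
    - [0,0,0,19.5,-28.5,-13.6,5.2]

```text
clock: 29.38
ee_pos: [0.4525, -0.158, 0.1973]
eef_rot: [3.141, -0.004, -2.964]
contact_force: [0.2, 0.8, -0.2]
opening: 0.609
grasp_force: 0.0
```

```bash
python3 - <<'E'
from h import *
go((.4525,-.156,.2),(.4525,-.156,.0575))
E
```

```text
t 29.38 at [ 0.4525 -0.158   0.1973] turn [ 0.05 -0.26 -0.17]
(0.4525, -0.156, 0.2) -> [-0.03  0.19 -0.27]
(0.4525, -0.156, 0.0575) -> [-0.1   0.18 13.98]
```

drive_tool:
  deltas:
    - [0,-0.1,0,0,0.1,4,5.2]
    - [0,-0.1,0,0,0.1,8,5.2]
    - [0,-0.1,0,0,0.1,12,5.2]
    - [0,-0.1,0,0,0.1,14,5.2]
    - [0,-0.1,0,0,0.1,14,5.2]
    - [0,-0.1,0,0,0.1,14,5.2]
    - [0,-0.1,0,0,0.1,14,5.2]
    - [0,-0.1,0,0,0.1,14,3]
    - [0,-0.1,0,0,0.1,14,3]
    - [0,-0.1,0,0,0.1,14,3]
    - [0,-0.1,0,0,0.1,14,3]
    - [0,-0.1,0,0,0.1,14,3]
    - [0,-0.1,0,0,0.1,14,3]
    - [0,-0.1,0,0,0.1,14,3]
  force: 40

```text
clock: 30.55
ee_pos: [0.4538, -0.156, 0.0612]
eef_rot: [-3.139, 0.003, -2.961]
contact_force: [-0.2, 0.7, 8.0]
opening: 0.407
grasp_force: 39.8
```

```bash
python3 - <<'E'
from h import *
go((.46,.04,.2),(.6084,.0746,.2))
E
```

```text
t 30.55 at [ 0.4538 -0.156   0.0612] turn [-0.15  0.18  0.03]
(0.46, 0.04, 0.2) -> [ -4.18  19.14 -13.92]
(0.6084, 0.0746, 0.2) -> [-19.4   19.87 -13.88]
```

drive_tool:
  deltas:
    - [-0.1,0.1,0,0,0,-2,3]
    - [-0.1,0.1,0,0,0,-5,3]
    - [-0.1,0.1,0,0,0,-9,3]
    - [-0.1,0.1,0,0,0,-13,3]
    - [-0.1,0.1,0,0,3,-13.9,3]
    - [-0.1,0.1,0,0,7,-13.9,3]
    - [-0.1,0.1,0,0,11,-13.9,3]
    - [-0.1,0.1,0,0,15,-13.9,3]
    - [-0.1,0.1,0,-3,18,-13.9,3]
    - [-0.1,0.1,0,-7,19.9,-13.9,3]
    - [-0.1,0.1,0,-11,19.9,-13.9,3]
    - [-0.1,0.1,0,-15,19.9,-13.9,3]
    - [-0.1,0.1,0,-19,19.9,-13.9,3]
    - [-0.1,0.1,0,-19.5,19.9,-13.9,3]
    - [-0.1,0.1,0,-19.5,19.9,-13.9,3]
    - [-0.1,0.1,0,-19.5,19.9,-13.9,3]
    - [-0.1,0.1,0,-19.5,19.9,-13.9,3]
    - [-0.1,0.1,0,-19.5,19.9,-13.9,3]

```text
clock: 32.05
ee_pos: [0.6076, 0.0751, 0.1988]
eef_rot: [3.14, -0.0, -2.961]
contact_force: [-0.4, 0.3, -1.7]
opening: 0.405
grasp_force: 40.5
```

```bash
python3 - <<'E'
from h import *
go((.6089,.0746,.08),(.6089,.0746,.0627))
E
```

```text
t 32.05 at [0.6076 0.0751 0.1988] turn [ 0.08 -0.02  0.01]
(0.6089, 0.0746, 0.08) -> [-0.12 -0.09 11.88]
(0.6089, 0.0746, 0.0627) -> [-0.12 -0.09 13.61]
```

drive_tool:
  deltas:
    - [0,0,0,-0.1,-0.1,4,3]
    - [0,0,0,-0.1,-0.1,8,3]
    - [0,0,0,-0.1,-0.1,11,3]
    - [0,0,0,-0.1,-0.1,11.9,3]
    - [0,0,0,-0.1,-0.1,11.9,3]
    - [0,0,0,-0.1,-0.1,11.9,3]
    - [0,0,0,-0.1,-0.1,11.9,3]
    - [0,0,0,-0.1,-0.1,11.9,3]

```text
clock: 32.72
ee_pos: [0.6108, 0.0748, 0.0816]
eef_rot: [3.141, 0.003, -2.961]
contact_force: [0.4, -0.0, -0.2]
opening: 0.41
grasp_force: 40.5
```

```bash
python3 - <<'E'
from h import *
go((.6089,.0746,.0627))
E
```

```text
t 32.72 at [0.6108 0.0748 0.0816] turn [0.06 0.15 0.03]
(0.6089, 0.0746, 0.0627) -> [0.19 0.01 1.89]
```

drive_tool:
  deltas:
    - [0,0,0,0.1,0,0.3,3]
    - [0,0,0,0.1,0,0.8,3]
    - [0,0,0,0.1,0,1.3,3]
    - [0,0,0,0.1,0,1.6,3]
    - [0,0,0,0.1,0,1.8,3]
    - [0,0,0,0.1,0,1.8,3]
    - [0,0,0,0.1,0,1.8,3]

```text
clock: 33.3
ee_pos: [0.6088, 0.0747, 0.0627]
eef_rot: [3.14, -0.0, -2.961]
contact_force: [-3.8, -0.4, 11.7]
opening: 0.408
grasp_force: 41.6
```

Green is seated at the expected height. I'll release it, rise, back away and check.

drive_tool:
  deltas:
    - [0,0,0,0,0,-0.15,4]
    - [0,0,0,0,0,-0.15,4.8]
    - [0,0,0,0,0,-0.15,5.4]
    - [0,0,0,0,0,-0.15,5.4]
    - [0,0,0,0,0,-4,5.4]
    - [0,0,0,0,0,-8,5.4]
    - [0,0,0,0,0,-12,5.4]
    - [0,0,0,3,0,-15,5.4]
    - [0,0,0,7,0,-15,5.4]
    - [0,0,0,11,0,-15,5.4]
    - [0,0,0,15,0,-15,5.4]
    - [0,0,0,17,0,-15,5.4]
    - [0,0,0,17,0,-15,5.4]
    - [0,0,0,17,0,-15,5.4]
    - [0,0,0,17,0,-15,5.4]

```text
clock: 34.55
ee_pos: [0.4418, 0.0439, 0.2102]
eef_rot: [3.14, -0.003, -2.961]
contact_force: [-0.5, -0.3, 0.7]
opening: 0.635
grasp_force: 0.0
```

```bash
python3 - <<'E'
from h import *
from station import ctrl
w=ctrl.get_image('wrist')['img'][:,:,::-1]
g=ctrl.get_image('top')['img'][:,:,::-1]; s=ctrl.get_image('side')['img'][:,:,::-1]
cv2.imwrite('pics/fin.png',np.vstack([np.hstack([cv2.resize(w,(400,300)),cv2.resize(s[170:380,230:510],(400,300))]),cv2.resize(g[150:350,140:560],(800,300))]))
E
```

```text
(no output)
```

View pics/fin.png

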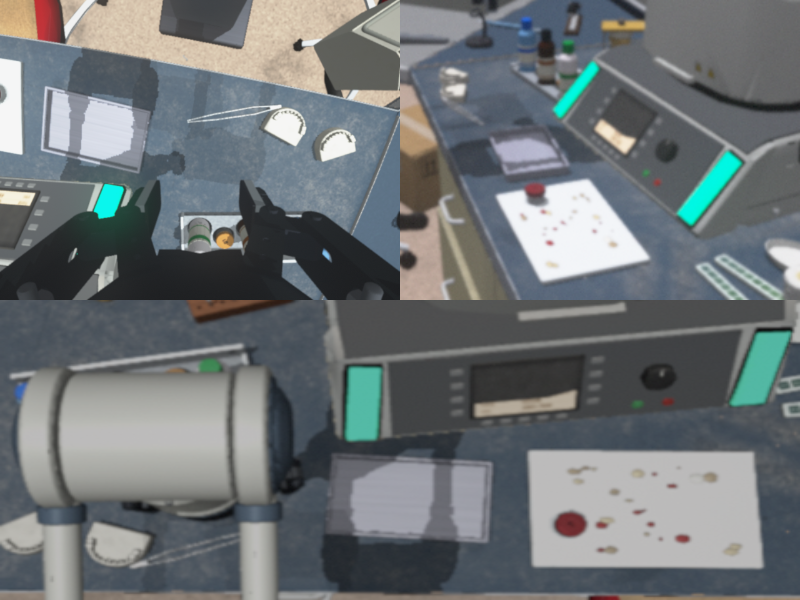

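All three bottles stand level in the rack (side view, about (525,35) to (567,50)). Orange sits between green and brown, red stands wholly on the slab at (570,523), and the tray is empty.

```bash
python3 -c "
from station import ctrl
print(ctrl.hand_in())"
```

```text
the job is handed in; nothing more can be done
None
```

The job is done and handed in at about 35 s: red pot on the slab, orange pot in red's old well, and the brown and green bottles back in their own wells, with blue and beige left untouched.

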